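# Lock a test cup rim-down in the glazing jig

### The job

Set the test cup that stands upside down into the round nest of the jig, rim still down and fully seated, and let go of it. Then pull up the lock plunger's knob on the saddle, slide the saddle along the ladder rail towards the nest to the next hole so that its keeper fork reaches over the cup, and push the plunger fully home in that hole. Finish while still holding the knob down with the gripper: the spring lifts the pin part-way if it is let go; leave the upright cup, the bottle and the tub alone.

Things in the scene. Friction and masses are not known exactly. Their poses are not given: they have to be found in the camera images.
- cup_center (a point): Centre (half-way up) of the cup to be clamped: white ceramic, straight-sided, 50 mm outside diameter, 56 mm tall, 4 mm wall, about 0.08 to 0.17 kg, standing upside down on the bench: open rim below, closed flat foot on top. Its z axis points up, from rim to foot. It stands at one of two spots in front of the jig.
- spare_center (a point): Centre of the other cup, the same size and material but standing upright with its open mouth up. Leave it alone.
- nest (a point): Centre of the floor of the jig's round nest: a recess 55 mm across, 6 mm deep, in a square plywood block 84 mm wide whose top is 10 mm above the bench. The jig is fixed; the point's y axis (level) runs along the rail from the plunger towards the nest, z is up. A seated cup has its centre 28 mm above this point, its top 60 mm above the bench.
- next_hole (a point): Centre of the next hole's mouth in the top of the aluminium ladder rail, 40 mm above the bench: 60 mm from the starting hole towards the nest, 87 mm from the nest's centre. Holes are gaps between rungs, 14 mm long along the rail, for a round-nosed 10 mm pin. Axes as for nest.
- knob: Black round knob of the lock plunger, upright, straight-sided, 30 mm in diameter, 32 mm tall; origin at its centre, 96 mm above the bench when home, about 102 mm at rest. Below it a brass sleeve, 22 mm in diameter, stands on the saddle's flat top (50 x 50 mm, 52 mm above the bench). Knob and saddle slide together along the rail. Axes as for nest.
- plunger (a joint): Height of the plunger above fully home, m: 0 home (16 mm deep in the hole), at most 0.026. A spring (600 N/m) balances it at about 0.006, where the pin still locks the saddle; pressing it home takes about 4 N and it rises again if let go. The pin clears the holes above 0.016, a pull of 6 to 7 N. Over a rung it cannot sink below 0.016.
- saddle (a joint): Position of the saddle along the rail, m: 0 with the pin in the starting hole, 0.060 at the next hole towards the nest, 0.068 end stop. Sliding takes about 2 N. In a hole the pin has about 2 mm play each way.
- flask: Closed amber glass bottle, 52 mm in diameter, 120 mm tall, off to the left; origin under its centre. Leave it alone.
- tub: White plastic tub with a lid, 70 mm in diameter, 70 mm tall, off to the right; origin under its centre. Leave it alone.
- keeper_tip (a point): Point midway between the tips of the saddle's flat steel keeper fork, at the level of its underside: 75 mm from the knob's axis towards the nest, 66 mm above the bench. Its two prongs are 10 mm wide, 5 mm thick, 44 mm over both; the fork moves with the saddle, over the top of a seated cup. The next hole shows between the prongs at the start.
Mind the look-alikes: they are no part of the job. What is shaped like the part that bears cup_center but brown or orange is not meant.

How it is judged:
On the way, in this order (a step that is already met when the one before it is completed fails the run):
1. the cup is seated rim-down in the nest and let go, with the saddle still at its starting hole (horizontal distance between cup_center and nest below 0.006 m and z of cup_center in the frame of nest below 0.03 m and angle between cup_center's own z axis and vertical below 0.06 rad and contact force between the fingers and cup below 0.1 N and value of joint saddle below 0.006 m), for 0.2 s.
2. the plunger is pulled clear of the starting hole (value of joint plunger above 0.015 m and value of joint saddle below 0.012 m), for 0.05 s.
3. the pin has dropped into the next hole (value of joint plunger below 0.01 m and value of joint saddle between 0.056 and 0.064 m), for 0.1 s.
At the end, for the whole second after the job is handed in: Cup rim-down in the nest: within 6 mm of its centre, 2 mm of seated height, 0.06 rad of upright, still and untouched by the robot. Saddle at the next hole (0.060, within 4 mm); the fingers hold the plunger less than 2 mm from home, with over 1.5 N (value of joint plunger below 0.002 m and value of joint saddle between 0.056 and 0.064 m and contact force between the fingers and knob above 1.5 N and horizontal distance between cup_center and nest below 0.006 m and z of cup_center in the frame of nest between 0.026 and 0.03 m and angle between cup_center's own z axis and vertical below 0.06 rad and linear speed of cup below 0.02 m/s and contact force between each of the arm, the fingers and cup below 0.1 N); the arm keeps its last pose, push and grip.
It fails at once if the upright cup is disturbed (distance of spare_center from where it was at the start of the episode above 0.025 m or angle between spare_center's own z axis and vertical above 0.5 rad).
It fails at once if the bottle or the tub is disturbed (distance of any of flask, tub from where it was at the start of the episode above 0.025 m).
It also fails if it takes over 53 s, if anything falls off the work surface, if the arm or the gripper's body presses on something with over 40 N, if the wrist force passes 120 N, or if a joint passes its speed limit or range.

### The arm

A 7-joint arm with a two-finger parallel gripper is mounted at the origin on the work surface. World frame = base frame: x ahead of the robot, y to its left, z up, the work surface at z = 0. Lengths are in m, angles in rad, forces in N, time in s.
With the tool pointing down it reaches from about 0.425 to 0.875 m from the base axis. Payload 9.9 kg.
Tool frame: the origin (TCP) lies on the centre line of the jaws, within the pads' length; the fingertips stand 19 mm ahead of it and the grasp point (between the pads) is the TCP; z points along the fingers, y is the line along which they close (so a half turn about z gives the same grasp; the last joint's range is limited). The gripper opens to 85 mm and grips with 20 to 120 N. Pads are 22 mm wide; open, the fingers measure 114 mm over their backs; the gripper's body (76 mm by 85 mm) begins 54 mm behind the grasp point. The pads swing forward as they close: fully open they stand 13 mm farther back than shut.
Start: joints at [-1.198, 0.576, 0.025, 1.437, -0.015, 1.129, -0.057], TCP at [0.298, 0.606, 0.25] pointing down, gripper open.
Joint ranges: [-2.76, 2.76], [-0.34, 2.15], [-1.52, 1.57], [0.19, 2.46], [-1.09, 4.23], [0.17, 1.99], [-2.82, 2.82]. Speed limits (rad/s): [2.22, 2.22, 3.01, 3.01, 3.14, 3.14, 3.14].

### API

Orientations are given as a unit quaternion [w, x, y, z].
In Python, from rig import state, grab_frame, camera_model, hand_in gives the robot as it stands.
- The arm moves only by the shell command python3 -m pendant 'ROWS'. ROWS is text: rows parted by semicolons, each of 7 numbers parted by spaces: the shift along the tool's x, y, z in cm, then the turn, a rotation vector about the tool's x, y, z in rad, then the finger opening in cm, from 0 to 8.54. In form: x y z wx wy wz claw; .... A call has 1 to 5 rows; each row shifts and turns the commanded pose from where the row before left it, along the tool's axes as they then stand; what a row does not reach is not made up. A row lasts 1/10 s, in which the tool goes at most 50 mm and 8.59 degrees, less where a joint would pass 70% of its speed; a pose out of reach is approached as far as the arm can. A call is refused whole if a number of a shift passes 5 or a number of a turn 0.15, either way. A call with a gripper value outside its range is refused whole. The fingers move at their own pace and stop on an object; the grip force is fixed at half the most. Time passes only in rows, so rows that do not move let the fingers close. It gives the time, the measured TCP pose, the force, the opening and the grip force at its end, in the units of the state.
- state(): the state, without advancing time (a new reading comes with each control period).
- grab_frame(name): name is "scene" or "top" or "wrist"; returns the picture (480x640x3 uint8, red, green, blue); there is no depth.
- camera_model(name): a dict with "fx", "fy", "cx", "cy" (pixels), "origin" and "orientation" of the camera in the world; the wrist camera has in their place "tool_from_camera" (4x4, takes a point from camera to tool coordinates, whose origin is the TCP and whose axes are the flange's). Camera axes: x right, y down, z forward; pixel columns grow to the right and rows downward; lengths in m; the calibration is good to about 2 mm. The wrist camera is an equidistant fisheye: a pixel r from the principal point sees the ray r / f radians off the axis. A picture is of the moment at which its call begins: read the wrist's pose just before it. camera_model takes no time and is no camera call.
- hand_in(): hands the job in; it is judged then, once.
The state is a dict: "t": time; "q": joint angles; "joint_velocities": joint speeds; "joint_torque": joint torques, N m; "eef_pos": TCP position; "tool_rot": TCP orientation; "ft_force": force on the tool from outside, world axes, zero at the start; "moment": the same for the moment, N m; "gripper_width": finger opening in m; "finger_force": force on a finger pad.
Only numpy, scipy, OpenCV 4.12 (cv2) and the standard library are available. Lean on these libraries where they do the work, as an engineer would, in place of code of your own. Each camera call takes 0.05 s, during which the arm holds its last target. There are 200 camera calls.

## Working session

There is one attempt and no reset: what is moved stays moved. The work goes in short steps, Python scripts to look and compute and a shell command to move; the robot and the scene stay as the last step left them, time stands still between calls to the robot, and variables do not carry over. Pictures are saved under pics/ and viewed, at most 10 in all, crops included, and the job is handed in when it is done.

```bash
mkdir -p pics
python3 - <<'E'
from rig import *
import cv2
for n in ("scene","top"):
    cv2.imwrite(f"pics/{n}0.png",grab_frame(n)[:,:,::-1]); print(n,camera_model(n))
print(camera_model("wrist")); s=state();print(s["t"],s["eef_pos"],s["tool_rot"],s["gripper_width"],s["ft_force"])
E
```

```text
scene {'fx': 500.37784627696635, 'fy': 500.37784627696635, 'cx': 319.1933035683889, 'cy': 238.70272246010643, 'origin': array([ 1.14394945, -0.3193501 ,  0.70431471]), 'orientation': array([-0.34924713,  0.78410678,  0.46657877, -0.21332428])}
top {'fx': 559.8524324634085, 'fy': 559.8524324634085, 'cx': 324.5257672155034, 'cy': 235.15714672703783, 'origin': array([ 0.28535363, -0.02288672,  1.22047201]), 'orientation': array([-0.07732172,  0.72737881, -0.67846143,  0.06805518])}
{'fx': 371.64829954431775, 'fy': 371.64829954431775, 'cx': 324.46540735466635, 'cy': 245.35630337260534, 'tool_from_camera': array([[-2.73462609e-05, -9.52155057e-01, -3.05615357e-01,
         7.81609261e-02],
       [ 9.99999992e-01, -6.31681733e-05,  1.07323255e-04,
         9.02288828e-04],
       [-1.21493544e-04, -3.05615352e-01,  9.52155051e-01,
        -1.23236572e-01],
       [ 0.00000000e+00,  0.00000000e+00,  0.00000000e+00,
         1.00000000e+00]])}
0.1 [0.29754152 0.60546099 0.24955191] [-1.51606935e-04  2.26427204e-01  9.74027814e-01 -7.17585536e-04] 0.08550685381682913 [ 0.92382723 -0.54348913 -0.56478543]
```

View pics/scene0.png

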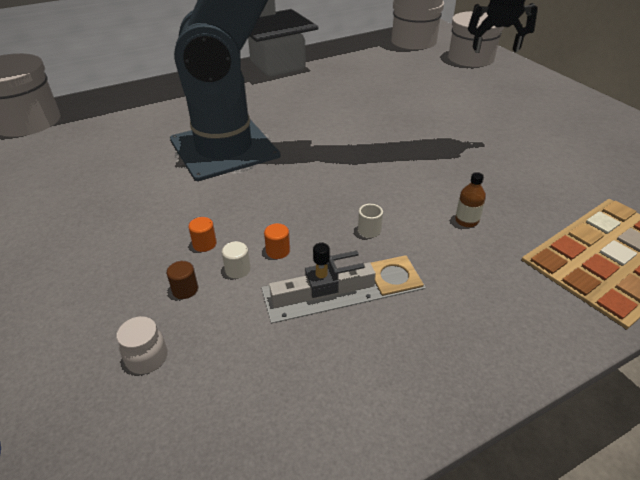

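View pics/top0.png

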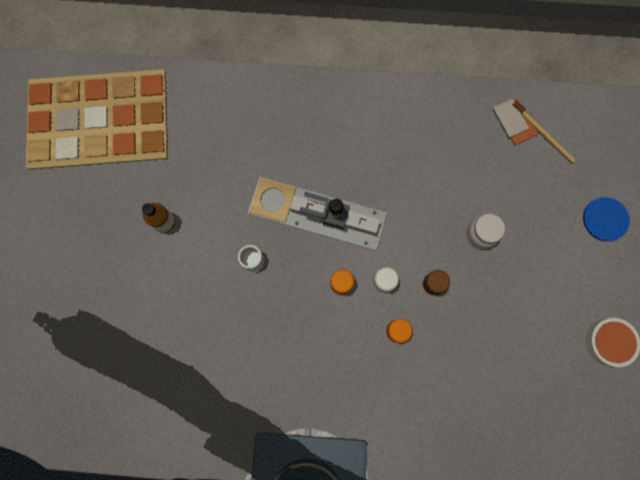

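The two pictures show these candidates (top-view pixels):
- White closed-top cup at (386,280), scene (236,260). It's upside down, so it fits the description.
- White cup at (251,258), with its mouth open. This is the spare.
- Orange cups at (343,281) and (400,330), and a brown one at (437,282). These are look-alikes.

The knob is at (337,207) and the nest at (273,200). I'll check with an enlarged crop and work out positions.

```bash
cat > h.py <<'E'
import numpy as np, cv2
from rig import *
from scipy.spatial.transform import Rotation as R
def rot(q): return R.from_quat(np.roll(q,-1))
def ray(n,u,v,s=None):
    m=camera_model(n); x=(u-m["cx"])/m["fx"]; y=(v-m["cy"])/m["fy"]
    if n=="wrist":
        r=np.hypot(x,y); d=np.array([x/r*np.sin(r),y/r*np.sin(r),np.cos(r)]) if r>1e-9 else np.array([0,0,1.])
        T=m["tool_from_camera"]; A=rot(s["tool_rot"])
        return np.array(s["eef_pos"])+A.apply(T[:3,3]), A.apply(T[:3,:3]@d)
    return np.array(m["origin"]), rot(m["orientation"]).apply([x,y,1.])
def at(n,u,v,z,s=None):
    o,d=ray(n,u,v,s); return o+d*(z-o[2])/d[2]
E
python3 - <<'E'
from h import *
t=cv2.imread("pics/top0.png"); s=cv2.imread("pics/scene0.png")
a=cv2.resize(t[170:310,230:450],None,fx=3.6,fy=3.6,interpolation=cv2.INTER_CUBIC)[:300*2]
b=cv2.resize(s[190:320,150:430],(792,368),interpolation=cv2.INTER_CUBIC)
cv2.imwrite("pics/topc.png",a); cv2.imwrite("pics/scc.png",b)
for nm,u,v,z in [("cup",386,280,.056),("nest",273,200,.01),("knob",337,207,.118),("spare",251,258,.056),("or",343,281,.056),("or2",400,330,.056),("br",437,282,.056),("flask",155,212,.12),("tub",490,230,.07)]:
    print(nm,at("top",u,v,z).round(4))
for nm,u,v,z in [("cup",236,251,.056),("nest",395,275,.01),("knob",321,249,.118)]: print(nm,at("scene",u,v,z).round(4))
E
```

```text
cup [ 0.4414 -0.1337  0.056 ]
nest [0.6098 0.1228 0.01  ]
knob [ 0.5751 -0.0214  0.118 ]
spare [0.4682 0.1523 0.056 ]
or [ 0.433  -0.0443  0.056 ]
or2 [ 0.3404 -0.1673  0.056 ]
br [ 0.4445 -0.24    0.056 ]
flask [0.5388 0.3464 0.12  ]
tub [ 0.56   -0.3451  0.07  ]
cup [ 0.4548 -0.1346  0.056 ]
nest [0.6174 0.1228 0.01  ]
knob [ 0.5867 -0.0219  0.118 ]
```

View pics/topc.png

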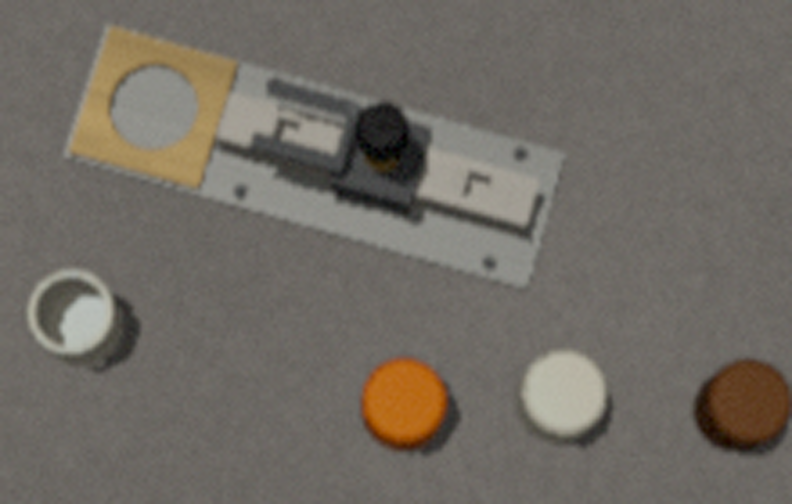

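View pics/scc.png

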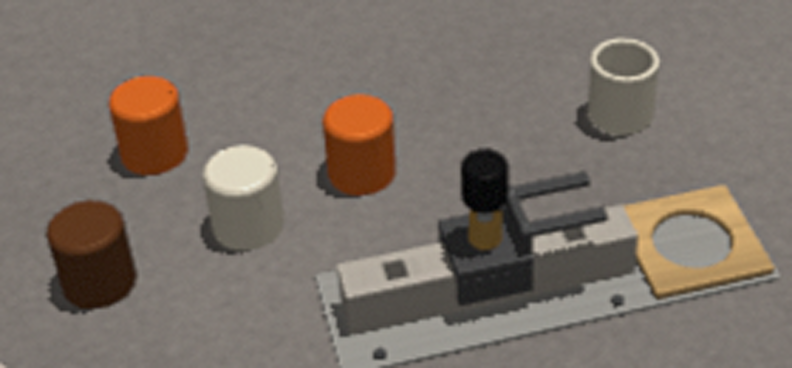

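The crops confirm it: the white cup at top (386,280) has a closed foot on top, and the other white cup at (251,258) is open. The fork points at the nest, and the rail is about 14° off world y. Next I'll plan the rows to a lookout over the nest and knob.

```bash
cat >> h.py <<'E'
def plan(p,yaw,n,p0=None,y0=None):
    """rows from the present pose to TCP p with tool y at world angle yaw, tool down"""
    s=state(); A=rot(s["tool_rot"]).as_matrix(); p0=np.array(s["eef_pos"]) if p0 is None else p0
    th=np.arctan2(A[1,1],A[0,1]); dth=(yaw-th+np.pi/2)%np.pi-np.pi/2
    tilt=np.arccos(-A[2,2]); d=(np.array(p)-p0)/n
    print("tilt %.4f yaw %.3f dyaw %.3f"%(tilt,th,dth))
    for i in range(n):
        a=th+dth*i/n; ty=np.array([np.cos(a),np.sin(a)]); tx=np.array([-ty[1],ty[0]])
        print("%.2f %.2f %.2f 0 0 %.3f"%(100*tx@d[:2],100*ty@d[:2],-100*d[2],-dth/n))
E
python3 - <<'E'
from h import *
plan([.59,.09,.25],-.237,14)
E
```

```text
tilt 0.0015 yaw 1.114 dyaw -1.351
-3.50 -2.38 -0.00 0 0 0.096
-3.71 -2.03 -0.00 0 0 0.096
-3.89 -1.67 -0.00 0 0 0.096
-4.03 -1.28 -0.00 0 0 0.096
-4.14 -0.89 -0.00 0 0 0.096
-4.21 -0.49 -0.00 0 0 0.096
-4.23 -0.08 -0.00 0 0 0.096
-4.22 0.33 -0.00 0 0 0.096
-4.17 0.73 -0.00 0 0 0.096
-4.08 1.13 -0.00 0 0 0.096
-3.95 1.52 -0.00 0 0 0.096
-3.79 1.89 -0.00 0 0 0.096
-3.59 2.25 -0.00 0 0 0.096
-3.35 2.58 -0.00 0 0 0.096
```

```bash
python3 -m pendant '-3.5 -2.38 0 0 0 0.096 8.5;-3.71 -2.03 0 0 0 0.096 8.5;-3.89 -1.67 0 0 0 0.096 8.5;-4.03 -1.28 0 0 0 0.096 8.5;-4.14 -0.89 0 0 0 0.096 8.5' && python3 -m pendant '-4.21 -0.49 0 0 0 0.096 8.5;-4.23 -0.08 0 0 0 0.096 8.5;-4.22 0.33 0 0 0 0.096 8.5;-4.17 0.73 0 0 0 0.096 8.5;-4.08 1.13 0 0 0 0.096 8.5' && python3 -m pendant '-3.95 1.52 0 0 0 0.096 8.5;-3.79 1.89 0 0 0 0.096 8.5;-3.59 2.25 0 0 0 0.096 8.5;-3.35 2.58 0 0 0 0.096 8.5;0 0 0 0 0 0 8.5'
python3 - <<'E'
from h import *
s=state(); f=grab_frame("wrist")[:,:,::-1]; cv2.imwrite("pics/w1.png",f)
import pickle; pickle.dump(s,open("s1.pkl","wb")); print(s["q"],s["eef_pos"])
E
```

```text
t: 0.6
eef_pos: [0.4029, 0.4202, 0.2501]
tool_rot: [-0.0, 0.453, 0.891, -0.0]
ft_force: [1.1, -0.1, 0.3]
gripper_width: 0.085
finger_force: 0.0
t: 1.1
eef_pos: [0.5079, 0.2366, 0.2502]
tool_rot: [-0.0, 0.652, 0.758, -0.0]
ft_force: [0.6, 1.1, 0.8]
gripper_width: 0.0848
finger_force: 0.0
t: 1.6
eef_pos: [0.5938, 0.0844, 0.2503]
tool_rot: [0.002, 0.787, 0.617, -0.001]
ft_force: [-1.1, -0.5, -0.2]
gripper_width: 0.0851
finger_force: 0.0
[-0.50082313  0.49539669  0.43947518  1.65686892 -0.23182926  1.04086134
 -0.23133641] [0.59378093 0.08438278 0.25030398]
```

View pics/w1.png

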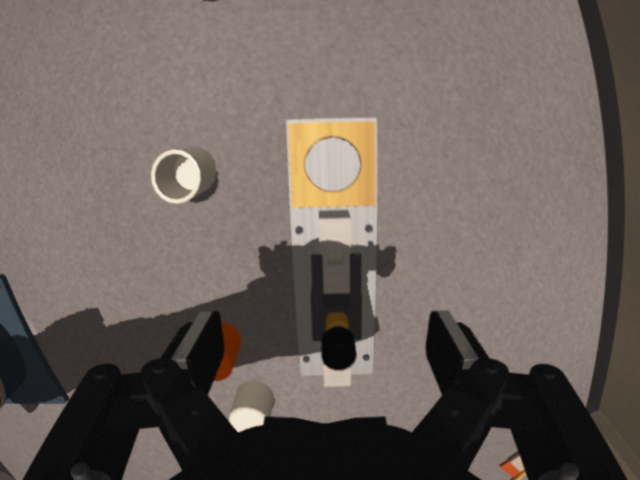

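The wrist view shows the nest ring at (333,164), the block corners near (288,120), (377,118), (378,206) and (290,208), and the knob top near (338,352). The cup is at the bottom, near (250,410).

Run:
```python
from h import *
import pickle; s=pickle.load(open("s1.pkl","rb"))
im=cv2.imread("pics/w1.png")
hsv=cv2.cvtColor(im,cv2.COLOR_BGR2HSV)
m=cv2.inRange(hsv,(12,90,100),(30,255,255)); m[:100]=0;m[220:]=0;m[:,:270]=0;m[:,400:]=0
cs,h=cv2.findContours(m,cv2.RETR_CCOMP,cv2.CHAIN_APPROX_NONE)
k=sorted(cs,key=cv2.contourArea)[-2:]
for c in k:
    W=np.array([at("wrist",u,v,.01,s)[:2] for u,v in c[:,0]]).astype(np.float32)
    print(len(c),cv2.boundingRect(c),"circ",cv2.minEnclosingCircle(W),"rect",cv2.minAreaRect(W))
print("nest floor ctr",at("wrist",333,163.5,.01,s))
print("knobtop",at("wrist",338,353,.118,s))
# top view same
im=cv2.imread("pics/top0.png");hsv=cv2.cvtColor(im,cv2.COLOR_BGR2HSV)
m=cv2.inRange(hsv,(12,70,100),(30,255,255)); m[:170]=0;m[230:]=0;m[:,:240]=0;m[:,310:]=0
cs,h=cv2.findContours(m,cv2.RETR_CCOMP,cv2.CHAIN_APPROX_NONE)
for c in sorted(cs,key=cv2.contourArea)[-2:]:
    W=np.array([at("top",u,v,.01)[:2] for u,v in c[:,0]]).astype(np.float32)
    print("top",len(c),"circ",cv2.minEnclosingCircle(W),"rect",cv2.minAreaRect(W))
plan([.45,-.134,.16],-.235,7)
```

```text
159 (304, 136, 58, 57) circ ((0.6127713918685913, 0.12614849209785461), 0.028199773281812668) rect ((0.6127781271934509, 0.12601935863494873), (0.05492651090025902, 0.05559196695685387), 31.233293533325195)
331 (288, 122, 87, 86) circ ((0.6128160357475281, 0.1259194165468216), 0.05812239274382591) rect ((0.6123619079589844, 0.12565267086029053), (0.08363110572099686, 0.08306925743818283), 77.5771255493164)
nest floor ctr [0.6135527  0.12629888 0.01      ]
knobtop [ 0.58214931 -0.01213075  0.118     ]
top 69 circ ((0.6110643744468689, 0.1239962950348854), 0.029523761942982674) rect ((0.6105144619941711, 0.124580979347229), (0.0557132326066494, 0.05587467551231384), 48.74836730957031)
top 137 circ ((0.6123295426368713, 0.12464307993650436), 0.05777931958436966) rect ((0.6118403077125549, 0.1240292638540268), (0.08433185517787933, 0.08497340232133865), 77.67119598388672)
tilt 0.0018 yaw -0.236 dyaw 0.001
-3.56 -1.24 1.29 0 0 -0.000
-3.56 -1.24 1.29 0 0 -0.000
-3.56 -1.24 1.29 0 0 -0.000
-3.56 -1.24 1.29 0 0 -0.000
-3.56 -1.24 1.29 0 0 -0.000
-3.56 -1.24 1.29 0 0 -0.000
-3.56 -1.24 1.29 0 0 -0.000
```

```bash
python3 -m pendant '-3.56 -1.24 1 0 0 -0.01 8.5;-3.56 -1.24 1.29 0 0 -0.01 8.5;-3.56 -1.24 1.29 0 0 0 8.5;-3.56 -1.24 1.29 0 0 0 8.5;-3.56 -1.24 1.29 0 0 0 8.5' && python3 -m pendant '-3.56 -1.24 1.29 0 0 0 8.5;-3.56 -1.24 1.29 0 0 0 8.5;0 0 0 0 0 0 8.5;0 0 0 0 0 0 8.5'
python3 - <<'E'
from h import *
import pickle
s=state(); im=np.ascontiguousarray(grab_frame("wrist")[:,:,::-1]); 
pickle.dump(s,open("s2.pkl","wb")); 
hsv=cv2.cvtColor(im,cv2.COLOR_BGR2HSV)
m=cv2.inRange(hsv,(0,0,150),(60,60,255))
for c in cv2.findContours(m,cv2.RETR_EXTERNAL,cv2.CHAIN_APPROX_NONE)[0]:
    if cv2.contourArea(c)>800:
        W=np.array([at("wrist",u,v,.056,s)[:2] for u,v in c[:,0]]).astype(np.float32)
        print(cv2.boundingRect(c),cv2.minEnclosingCircle(W)); cv2.drawContours(im,[c],-1,(0,0,255),1)
cv2.imwrite("pics/w2.png",im); print(s["eef_pos"],rot(s["tool_rot"]).as_matrix()[:,1])
E
```

```text
t: 2.15
eef_pos: [0.492, -0.0689, 0.1882]
tool_rot: [-0.0, 0.776, 0.63, 0.0]
ft_force: [1.1, -0.9, -0.5]
gripper_width: 0.085
finger_force: 0.0
t: 2.55
eef_pos: [0.4537, -0.1333, 0.1628]
tool_rot: [-0.0, 0.777, 0.629, 0.0]
ft_force: [-0.2, 0.3, 0.2]
gripper_width: 0.0849
finger_force: 0.0
(472, 427, 44, 39) ((0.5740689635276794, -0.3663695752620697), 0.03050306998193264)Traceback (most recent call last):
  File "<stdin>", line 9, in <module>
  File "h.py", line 13, in at
    o,d=ray(n,u,v,s); return o+d*(z-o[2])/d[2]
        ~~~^^^^^^^^^
  File "h.py", line 6, in ray
    m=camera_model(n); x=(u-m["cx"])/m["fx"]; y=(v-m["cy"])/m["fy"]
ValueError: time passes only in moves, steps and waits
```

```bash
sed -i 's/^def ray/import functools\ncamera_model=functools.lru_cache(None)(camera_model)\ndef ray/' h.py
python3 - <<'E'
from h import *
import pickle
s=state(); im=np.ascontiguousarray(grab_frame("wrist")[:,:,::-1]); 
pickle.dump(s,open("s2.pkl","wb")); cv2.imwrite("pics/w2.png",im)
hsv=cv2.cvtColor(im,cv2.COLOR_BGR2HSV)
m=cv2.inRange(hsv,(0,0,150),(60,60,255))
for c in cv2.findContours(m,cv2.RETR_EXTERNAL,cv2.CHAIN_APPROX_NONE)[0]:
    if cv2.contourArea(c)>800:
        W=np.array([at("wrist",u,v,.056,s)[:2] for u,v in c[:,0]]).astype(np.float32)
        print(cv2.boundingRect(c),cv2.minEnclosingCircle(W))
print(s["eef_pos"],rot(s["tool_rot"]).as_matrix()[:,1])
E
```

```text
(471, 427, 45, 40) ((0.5735645890235901, -0.36618509888648987), 0.030880212783813477)
(106, 0, 436, 365) ((0.4636293649673462, -0.11385782808065414), 0.1614445149898529)
[ 0.45445119 -0.13252818  0.16293582] [ 9.78347763e-01 -2.06967757e-01 -5.65952172e-05]
```

View pics/w2.png

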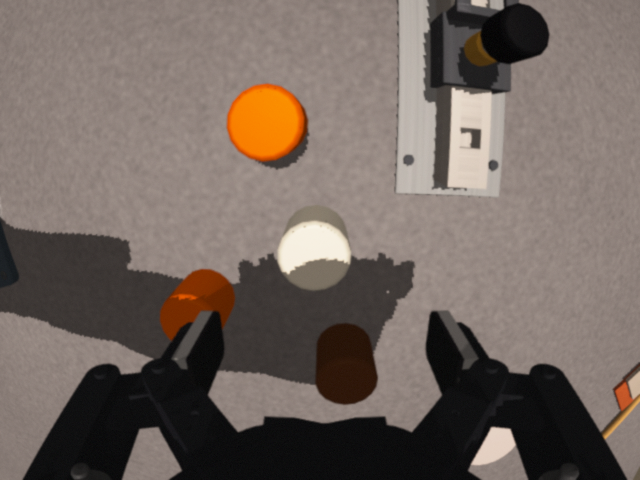

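The wrist view shows the white cup's foot centred at about (314,255), 74 px across. The orange and brown cups are clear of the fingers, and the knob top is near (520,33).

Run:
```python
from h import *
import pickle
s=pickle.load(open("s2.pkl","rb"))
c=at("wrist",314,255,.056,s);print(c,at("wrist",277.5,255,.056,s),at("wrist",351,255,.056,s),at("wrist",314,291,.056,s))
print("knob",at("wrist",520,33,.118,s))
plan([c[0],c[1],.04],-.217,4)
```

```text
[ 0.44780392 -0.13243301  0.056     ] [ 0.42420832 -0.12747652  0.056     ] [ 0.47158078 -0.13747257  0.056     ] [ 0.44217371 -0.15780008  0.056     ]
knob [ 0.57597147 -0.02117686  0.118     ]
tilt 0.0009 yaw -0.207 dyaw -0.010
-0.04 -0.17 3.08 0 0 0.002
-0.04 -0.17 3.08 0 0 0.002
-0.04 -0.17 3.08 0 0 0.002
-0.04 -0.17 3.08 0 0 0.002
```

```bash
python3 -m pendant '-0.1 -0.65 1.5 0 0 0.01 8.5;0 0 3.5 0 0 0 8.5;0 0 3.5 0 0 0 8.5;0 0 3.8 0 0 0 8.5;0 0 0 0 0 0 4.5' && python3 -m pendant '0 0 0 0 0 0 4.5;0 0 0 0 0 0 4.5;0 0 0 0 0 0 4.5;0 0 0 0 0 0 4.5;0 0 0 0 0 0 4.5'
python3 - <<'E'
from h import *
s=state();print(s["eef_pos"],s["gripper_width"],s["finger_force"])
n=np.array([.6127,.1260])
plan([n[0],n[1],.12],-.217,7,p0=np.array([s["eef_pos"][0],s["eef_pos"][1],.12]))
E
```

```text
t: 3.15
eef_pos: [0.4463, -0.1313, 0.0368]
tool_rot: [-0.003, 0.78, 0.626, -0.002]
ft_force: [-0.7, -0.4, 0.1]
gripper_width: 0.0728
finger_force: 0.0
t: 3.65
eef_pos: [0.4486, -0.1332, 0.0415]
tool_rot: [0.001, 0.78, 0.625, 0.001]
ft_force: [0.1, 0.6, 11.8]
gripper_width: 0.0489
finger_force: 63.2
[ 0.4486137  -0.13324285  0.04152378] 0.04892310940407182 63.15393470227718
tilt 0.0031 yaw -0.220 dyaw 0.003
4.13 1.48 -0.00 0 0 -0.000
4.12 1.48 -0.00 0 0 -0.000
4.12 1.48 -0.00 0 0 -0.000
4.12 1.49 -0.00 0 0 -0.000
4.12 1.49 -0.00 0 0 -0.000
4.12 1.49 -0.00 0 0 -0.000
4.12 1.49 -0.00 0 0 -0.000
```

```bash
python3 -m pendant '0 0 -4 0 0 0 4.5;0 0 -4.5 0 0 0 4.5;2 0.7 -4.2 0 0 0 4.5;3.6 1.3 -3.2 0 0 0 4.5;4.6 1.66 0 0 0 0 4.5' && python3 -m pendant '4.6 1.66 0 0 0 0 4.5;4.6 1.66 0 0 0 0 4.5;4.6 1.66 0 0 0 0 4.5;3 1.1 2 0 0 0 4.5;1.9 0.7 3.5 0 0 0 4.5' && python3 -m pendant '0 0 3.5 0 0 0 4.5;0 0 0 0 0 0 4.5;0 0 0 0 0 0 4.5'
python3 - <<'E'
from h import *
s=state();print(s["eef_pos"],s["gripper_width"],s["finger_force"],s["ft_force"])
plan([.6127,.126,.06],-.217,1)
im=grab_frame("wrist")[:,:,::-1];sc=grab_frame("scene")[:,:,::-1]
cv2.imwrite("pics/w3.png",np.hstack([cv2.resize(im[60:420,200:440],(400,600)),cv2.resize(sc[190:310,340:420],(400,600),interpolation=2)]))
E
```

```text
t: 4.15
eef_pos: [0.5075, -0.0427, 0.2045]
tool_rot: [0.003, 0.782, 0.624, 0.003]
ft_force: [1.8, -1.3, -1.8]
gripper_width: 0.0486
finger_force: 63.4
t: 4.65
eef_pos: [0.615, 0.13, 0.146]
tool_rot: [0.001, 0.779, 0.627, 0.003]
ft_force: [-0.5, 1.1, -2.5]
gripper_width: 0.049
finger_force: 63.3
t: 4.95
eef_pos: [0.6122, 0.1253, 0.1099]
tool_rot: [0.0, 0.781, 0.625, -0.0]
ft_force: [1.0, -1.1, -0.8]
gripper_width: 0.049
finger_force: 63.3
[0.6122489  0.12529294 0.10986638] 0.04898509859340089 63.27697020024061 [ 1.0073427  -1.11331757 -0.78488821]
tilt 0.0008 yaw -0.221 dyaw 0.004
0.08 0.03 4.99 0 0 -0.004
```

View pics/w3.png

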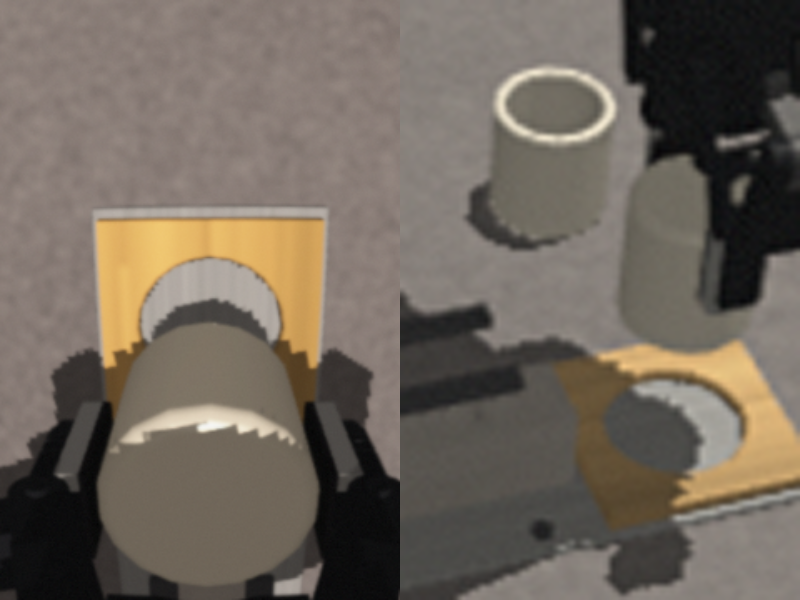

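The cup hangs upright between the pads over the nest. The crop shows the nest's edges at x = 140 and 282, its far edge at row 257, and the foot centred near (208,495). I'll check the offset between cup and nest.

Run:
```python
from h import *
s=state()
P=lambda a,b,z:at("wrist",200+a*.6,60+b*.6,z,s)[:2]
A=rot(s["tool_rot"]).as_matrix()[:2,:2]
t=s["eef_pos"][:2]
rel=lambda p:((p-t)@A*100).round(2)
for nm,a,b,z in [("foot L",98,490,.1246),("foot R",318,490,.1246),("foot bot",208,585,.1246),("nest far",211,257,.01),("nest L",140,315,.01),("nest R",282,315,.01),("block L",94,212,.01),("block R",328,212,.01)]: print(nm,rel(P(a,b,z)))
```

```text
foot L [ 0.3  -2.32]
foot R [0.29 2.41]
foot bot [-2.46  0.04]
nest far [2.74 0.19]
nest L [ 0.48 -2.52]
nest R [0.47 2.93]
block L [ 4.48 -4.13]
block R [4.48 4.53]
```

```bash
python3 -m pendant '0.05 0.12 2.5 0 0 -0.004 4.5;0 0 2 0 0 0 4.5;0 0 0.6 0 0 0 4.5;0 0 0 0 0 0 4.5;0 0 0 0 0 0 4.5' && python3 -m pendant '0 0 0.3 0 0 0 4.5;0 0 0.3 0 0 0 4.5;0 0 0.2 0 0 0 4.5;0 0 0 0 0 0 4.5;0 0 0 0 0 0 4.5'
```

```text
t: 5.55
eef_pos: [0.6146, 0.126, 0.0596]
tool_rot: [0.0, 0.779, 0.627, 0.001]
ft_force: [1.2, -0.5, -1.9]
gripper_width: 0.0486
finger_force: 63.3
t: 6.05
eef_pos: [0.6136, 0.1261, 0.0498]
tool_rot: [-0.0, 0.779, 0.627, -0.0]
ft_force: [-0.6, -0.8, -0.8]
gripper_width: 0.049
finger_force: 63.3
```

```bash
python3 -m pendant '0 0 0.15 0 0 0 4.5;0 0 0.15 0 0 0 4.5;0 0 0.1 0 0 0 4.5;0 0 0 0 0 0 4.5;0 0 0 0 0 0 4.5'
```

```text
t: 6.55
eef_pos: [0.6137, 0.1262, 0.0459]
tool_rot: [-0.0, 0.779, 0.627, -0.0]
ft_force: [-0.3, -0.2, -2.3]
gripper_width: 0.0487
finger_force: 63.4
```

```bash
python3 -m pendant '0 0 0.1 0 0 0 4.5;0 0 0 0 0 0 4.5;0 0 0 0 0 0 5.4;0 0 0 0 0 0 7;0 0 0 0 0 0 8' && python3 -m pendant '0 0 0 0 0 0 8;0 0 0 0 0 0 8;0 0 -3 0 0 0 8;0 0 -4 0 0 0 8;0 0 -4 0 0 0 8' && python3 -m pendant '-3 0 0 0 0 0 8;0 0 0 0 0 0 8;0 0 0 0 0 0 8'
python3 - <<'E'
from h import *
import pickle
s=state(); im=grab_frame("wrist")[:,:,::-1];pickle.dump(s,open("s4.pkl","wb"));print(s["eef_pos"])
cv2.imwrite("pics/w4.png",im)
E
```

```text
t: 7.05
eef_pos: [0.6137, 0.1261, 0.0448]
tool_rot: [0.0, 0.779, 0.627, 0.0]
ft_force: [-0.1, -0.5, 0.2]
gripper_width: 0.0793
finger_force: 0.0
t: 7.55
eef_pos: [0.6132, 0.1259, 0.1557]
tool_rot: [-0.0, 0.779, 0.627, -0.001]
ft_force: [0.2, 0.6, 0.3]
gripper_width: 0.0803
finger_force: 0.0
t: 7.85
eef_pos: [0.6071, 0.0962, 0.1551]
tool_rot: [-0.0, 0.78, 0.626, 0.0]
ft_force: [-0.1, 0.3, 0.1]
gripper_width: 0.08
finger_force: 0.0
[0.6071019  0.09617618 0.15506916]
```

View pics/w4.png

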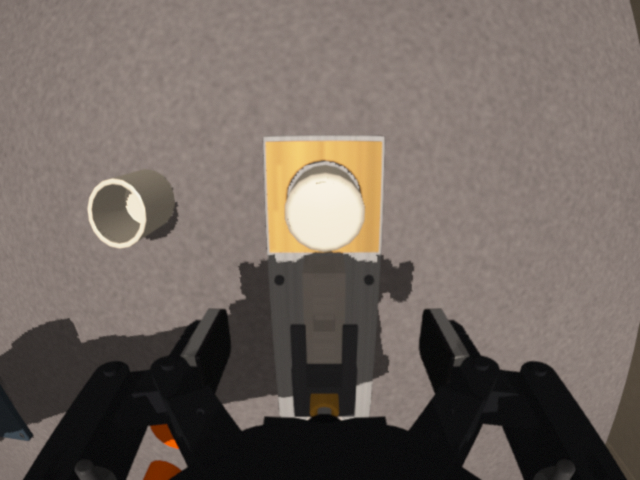

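The cup sits seated in the nest: its foot is centred at (324,211) and sits evenly in the ring. Next I'll go above the knob.

Run:
```python
from h import *
s=state()
for u,v in [(324.5,211),(286.5,211),(363,211),(324.5,250)]: print(at("wrist",u,v,.06,s))
plan([.5814,-.0175,.155],-.217,3)
```

```text
[0.61399031 0.12720601 0.06      ]
[0.59167287 0.13218121 0.06      ]
[0.63663315 0.12231253 0.06      ]
[0.6087018  0.10313098 0.06      ]
tilt 0.0006 yaw -0.216 dyaw -0.001
-3.91 -0.02 -0.01 0 0 0.000
-3.91 -0.01 -0.01 0 0 0.000
-3.91 -0.01 -0.01 0 0 0.000
```

```bash
python3 -m pendant '-3.9 0 0 0 0 0 8;-3.9 0 0 0 0 0 8;-3.9 0 0 0 0 0 8;0 0 0 0 0 0 8;0 0 0 0 0 0 8'
python3 - <<'E'
from h import *
s=state(); im=grab_frame("wrist")[:,:,::-1];print(s["eef_pos"])
cv2.imwrite("pics/w5.png",im[200:480,120:520])
E
```

```text
t: 8.4
eef_pos: [0.5821, -0.0176, 0.1544]
tool_rot: [-0.0, 0.78, 0.626, -0.0]
ft_force: [-0.1, 0.8, 0.3]
gripper_width: 0.08
finger_force: 0.0
[ 0.58209522 -0.0175593   0.15443884]
```

View pics/w5.png

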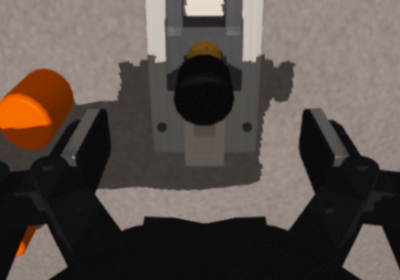

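The knob's top is at about (324,296) in the full frame, and I expected (324,299), so it's aligned. I'll go down and grip it.

```bash
python3 -m pendant '0 0 2.5 0 0 0 8;0 0 2.8 0 0 0 8;0 0 0 0 0 0 5;0 0 0 0 0 0 2.5;0 0 0 0 0 0 2.5' && python3 -m pendant '0 0 0 0 0 0 2.5;0 0 0 0 0 0 2.5;0 0 0 0 0 0 2.5;0 0 0 0 0 0 2.5;0 0 0 0 0 0 2.5'
```

```text
t: 8.95
eef_pos: [0.583, -0.0168, 0.103]
tool_rot: [0.0, 0.779, 0.627, 0.001]
ft_force: [0.5, 0.3, -0.2]
gripper_width: 0.0376
finger_force: 0.0
t: 9.45
eef_pos: [0.582, -0.0173, 0.102]
tool_rot: [-0.0, 0.779, 0.627, 0.0]
ft_force: [-2.9, 2.2, 0.4]
gripper_width: 0.0281
finger_force: 59.1
```

```bash
python3 -m pendant '0 0 -0.5 0 0 0 2.5;0 0 -0.5 0 0 0 2.5;0 0 -0.5 0 0 0 2.5;0 0 0 0 0 0 2.5;0 0 0 0 0 0 2.5'; python3 -c "
from rig import state
s=state();print(s['eef_pos'],s['ft_force'])"
```

```text
t: 9.95
eef_pos: [0.5819, -0.0174, 0.1167]
tool_rot: [-0.0, 0.779, 0.627, -0.0]
ft_force: [-2.4, 1.2, -7.6]
gripper_width: 0.0282
finger_force: 59.8
[ 0.58191482 -0.01744573  0.1166891 ] [-2.44358211  1.23559288 -7.61948712]
```

```bash
python3 -m pendant '1 0 0 0 0 0 2.5;1.5 0 0 0 0 0 2.5;1.5 0 0 0 0 0 2.5;1.2 0 0 0 0 0 2.5;0 0 0 0 0 0 2.5'; python3 -m pendant '0.8 0 0 0 0 0 2.5;0 0 0 0 0 0 2.5;0 0 0 0 0 0 2.5'
python3 - <<'E'
from h import *
s=state(); A=rot(s["tool_rot"]).as_matrix(); print(s["eef_pos"],s["ft_force"]@A, ((s["eef_pos"]-np.array([.5819,-.0174,.1167]))@A*100).round(2))
E
```

```text
t: 10.45
eef_pos: [0.5938, 0.0369, 0.1166]
tool_rot: [-0.001, 0.778, 0.628, 0.001]
ft_force: [-1.3, 2.3, -8.5]
gripper_width: 0.0284
finger_force: 59.7
t: 10.75
eef_pos: [0.5949, 0.0417, 0.1168]
tool_rot: [-0.0, 0.779, 0.627, 0.0]
ft_force: [-2.3, 1.8, -7.9]
gripper_width: 0.0285
finger_force: 59.7
[0.59492491 0.04167627 0.11682854] [ 1.26000447 -2.65356556  7.93326523] [ 6.05  0.01 -0.01]
```

Slid 60.5 mm. Now I'll lower the pin.

```bash
python3 -m pendant '0 0 0.5 0 0 0 2.5;0 0 0.5 0 0 0 2.5;0 0 0.5 0 0 0 2.5;0 0 0 0 0 0 2.5;0 0 0 0 0 0 2.5'; python3 -m pendant '0 0 0.4 0 0 0 2.5;0 0 0.3 0 0 0 2.5;0 0 0 0 0 0 2.5;0 0 0 0 0 0 2.5'
```

```text
t: 11.25
eef_pos: [0.5949, 0.0411, 0.1024]
tool_rot: [-0.0, 0.779, 0.627, 0.0]
ft_force: [-5.9, 3.2, 0.5]
gripper_width: 0.0284
finger_force: 60.7
t: 11.65
eef_pos: [0.5951, 0.0411, 0.0974]
tool_rot: [-0.0, 0.779, 0.627, 0.001]
ft_force: [-11.8, 3.6, 22.2]
gripper_width: 0.0282
finger_force: 62.9
```

```bash
python3 -m pendant '0 0 0.1 0 0 0 2.5;0 0 0 0 0 0 2.5;0 0 0 0 0 0 2.5'
python3 - <<'E'
from h import *
a=grab_frame("scene")[190:320,270:450,::-1]; b=grab_frame("wrist")[60:420,160:480,::-1]
cv2.imwrite("pics/f.png",np.hstack([cv2.resize(a,(420,400)),cv2.resize(b,(356,400))]))
E
```

```text
t: 11.95
eef_pos: [0.5952, 0.0411, 0.0973]
tool_rot: [-0.0, 0.779, 0.627, 0.001]
ft_force: [-15.3, 3.0, 32.6]
gripper_width: 0.0281
finger_force: 64.0
```

View pics/f.png

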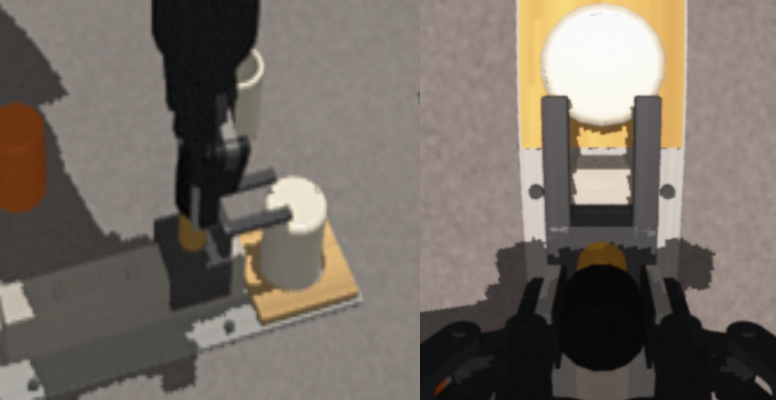

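The push is against a hard stop: 1 mm more command added 10 N and only 0.1 mm of travel. The fork reaches over the seated cup. I'll ease back slightly and hand in.

```bash
python3 -m pendant '0 0 -0.1 0 0 0 2.5;0 0 0 0 0 0 2.5;0 0 0 0 0 0 2.5;0 0 0 0 0 0 2.5' && python3 -c "
from rig import hand_in;print(hand_in())"
```

```text
t: 12.45
eef_pos: [0.5951, 0.0411, 0.0974]
tool_rot: [-0.0, 0.779, 0.627, 0.001]
ft_force: [-12.2, 4.5, 22.6]
gripper_width: 0.0282
finger_force: 62.9
the job is handed in; nothing more can be done
None
```

I handed the job in at 12.45 s with the cup seated rim-down in the nest, the saddle moved about 60 mm to the next hole with its fork over the cup, and the gripper pressing the plunger against its stop with about 22 N; no verdict came back.

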